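# Fit the charged battery pack in the doorbell chime and test it

## Task

The doorbell chime needs its battery: take the fully charged pack, the one with green lights, out of the charging dock and slide it down into the slot in the top of the chime until its cap sits flat on the housing, guiding it all the way down rather than letting it drop. Then press the chime's round white test button all the way down and let it spring back. Leave the amber pack charging in its bay and the other things on the ledge undisturbed.

Things in the scene. Friction and masses are not known exactly. Their poses are not given: they have to be found in the camera images.
- pack_green: charged flat battery pack with green lights, upright in either dock bay; loose, about 110 g. Bottom up: grey slab 12 (x) x 52 (y) x 62 mm tall; black cap plate 22 x 62 x 3 mm; solid black finger grip 10 (x) x 40 (y) x 26 mm, 65 to 91 mm above the origin, to pinch across x from above. Green strips on grip top, cap and faces. Origin: centre of underside, z up. Fits either way round
- pack_green_cap (a point): centre of the underside of the green pack's cap plate, 62 mm above the pack's origin; lies on the mouth of the chime's slot when the pack is fully home
- pack_amber: second pack of the same shape with amber lights, still charging, in the other dock bay; to be left there. Origin: centre of its underside
- dock: white twin charging dock, fixed, 60 (x) x 170 (y) x 40 mm tall; two bays in a line at y = +40 and -40 mm, each 15 x 55 mm, 34 mm deep; a docked pack stands on the bay floor 6 mm above the ledge, its thickness along the dock's x. Origin: centre of its underside. Packs lift straight up, no latch
- chime: chrome doorbell chime, fixed to the ledge by a bracket plate 84 x 184 x 3 mm; housing 64 mm deep (x) by 160 mm wide (y), its flat top 85 mm above the ledge; round white speaker grille on its +x face. Origin: centre of its underside, z up
- chime_slot (a point): centre of the slot's mouth in the chime's flat top, 85 mm above the ledge, 18 mm from the chime's centre towards its -y end. Slot 14 (chime x) x 54 mm (chime y), upright, 65 mm deep, with black 45-degree lead-in edges 3 mm wide (mouth 20 x 60 mm). No latch or spring: the pack goes down freely until its cap rests on the top. Axes as the chime's
- test_button_top (a point): centre of the top of the round white test button, 24 mm across, in a black collar 40 mm across; on the chime's top, 48 mm from its centre towards its +y end (66 mm from the slot's centre), 17 mm proud of the housing and 9 mm proud of the collar. Moves down with the button
- test_button (a joint): travel of the test button: 0 released, 0.005 m fully down; spring return, starts to move at 1.5 N and is fully down at 5 N
- whistle: lime plastic whistle lying between dock and chime, 50 mm long, 18 mm tall; bystander
- cat_dish: white ceramic cat dish, 124 mm across, 40 mm tall; bystander. Origin: centre of its underside
- tealight: glass tealight holder, 68 mm across, 60 mm tall; bystander. Origin: centre of its underside
- screwdriver: screwdriver about 160 mm long lying at the left (+y) side; bystander
- torch: aluminium pocket torch standing on its end, 34 mm across, 108 mm tall; bystander. Origin: centre of its underside
There are look-alikes about, which are no part of the job. Leave any pink, purple or red look-alike of the pack_green alone.

How it is judged:
By the outcome, as a careful person would: the job done as asked, in the order asked, and still so for the second after the job is handed in, with the robot touching nothing.
It also fails if it takes over 51 s, if anything falls off the work surface, if the arm or the gripper's body presses on something with over 40 N, if the wrist force passes 120 N, or if a joint passes its speed limit or range.

## Robot

A 6-joint arm with a two-finger parallel gripper is mounted at the origin on the work surface. World frame = base frame: x ahead of the robot, y to its left, z up, the work surface at z = 0. Lengths are in m, angles in degrees, forces in N, time in s.
With the tool pointing down it reaches from about 0.25 to 0.725 m from the base axis. Payload 9.7 kg.
Tool frame: the origin (TCP) lies at the very end of the fingers, on their centre line; the grasp point (between the pads) lies 19 mm behind it; z points along the fingers, x is the direction in which the jaws open and shut, and the axes are right-handed (so a half turn about z gives the same grasp; the last joint's range is limited). The gripper opens to 85 mm and grips with 20 to 120 N. Pads are 22 mm wide; open, the fingers measure 114 mm over their backs; the gripper's body (76 mm by 85 mm) begins 54 mm behind the grasp point. The pads swing forward as they close: fully open they stand 13 mm farther back than shut.
Start: joints at [-67.265, 4.979, 10.078, 95.1, 0, 90], TCP at [0.213, -0.507, 0.231] pointing down, gripper open.
Joint ranges: [-179.16, 179.16], [-48.56, 103.87], [-65.8, 70.77], [-126.05, 130.52], [-82.76, 87.17], [-180, 180]. Speed limits (degrees/s): [127.2, 127.2, 147.25, 180, 180, 180].

## Interface

Orientations are given as a 3x3 rotation matrix whose columns are the frame's x, y, z axes.
In Python, from plant import bot, capture, regions_of gives the robot as it stands. Calls block until the motion is done:
- bot.reach(position, orientation): joint-space move of the TCP to a pose.
- bot.move_straight(position, max_speed=0.15, attitude=None): straight line of the TCP; attitude=None keeps the orientation; max_speed is the mean speed in m/s.
- bot.goto_joints(angles): joint-space move.
- bot.gripper_to(opening, force=None): opening from 0.0 (shut) to 1.0 (fully open); force is the grip in N (None keeps the last); returns when the fingers have stopped.
- bot.sleep(seconds).
- bot.inverse_kinematics(position, orientation): joint angles nearest the present ones, or None.
- bot.sense(): the state.
- capture(name): name is "scene" or "top" or "wrist"; returns a dict with "image" (400x640x3 uint8, red, green, blue), "mtx" (3x3 intrinsics, pixels), "eye" and "orientation" of the camera in the world; the wrist camera has in their place "T_tool_cam" (4x4, takes a point from camera to tool coordinates, whose origin is the TCP and whose axes are the tool frame's). Camera axes: x right, y down, z forward; pixel columns grow to the right and rows downward; lengths in m; the calibration is good to about 2 mm. A picture is of the moment at which its call begins: read the wrist's pose just before it. There is no depth.
A pose or a line that the arm cannot do raises bot.MotionError and nothing moves.
- bot.sign_off(): hands the job in, once; it reports no verdict.
Trained networks look in a picture, given as the dict that the camera call returned (one of the last four; its "shot" number tells which), for a name from the list of things; names that differ only in an ending like _2 or _b are one class to them, and where a whole thing is asked for, a point or a joint stands for the part that bears it (a point fixed in the world has none). Each returns a list of dicts, best first, with "confidence" (0 to 1); they miss things now and then, are a little off and sometimes report something else, mostly with a low value. They report only what shows in the picture. A call takes as long as a camera call. They do not tell look-alikes from the thing itself.
- regions_of(target, picture): "mask" (400x640 bool, what is visible of it) and "position" ([column, row] in pixels, amid what is visible of it).
The state is a dict: "t": time; "qpos": joint angles; "qd": joint speeds; "effort": joint torques, N m; "tcp_pos": TCP position; "tool_rot": TCP orientation; "force": force on the tool from outside, world axes, zero at the start; "wrist_torque": the same for the moment, N m; "gripper_width": opening from 0.0 (shut) to 1.0 (fully open).
Only numpy, scipy, OpenCV 4.12 (cv2) and the standard library are available. Lean on these libraries where they do the work, as an engineer would, in place of code of your own. Each camera call takes 0.05 s, during which the arm holds its last target.

## Working session

There is one attempt and no reset: what is moved stays moved. The work goes in short steps, each a Python script; the robot and the scene stay as the last script left them, time stands still between calls to the robot, and variables do not carry over. Pictures are saved under pics/ and viewed, and the job is handed in when it is done.

```bash
ls; mkdir -p pics; python3 - <<'E'
from plant import bot, capture, regions_of
import cv2
for n in ("scene","top"):
    c=capture(n); cv2.imwrite(f"pics/{n}0.png",c["image"][:,:,::-1]); print(n,c["eye"],c["orientation"],c["mtx"])
    for t in ("pack_green","pack_amber","dock","chime","test_button_top","whistle"):
        for r in regions_of(t,c)[:4]: print(t,round(r["confidence"],2),r["position"],r["mask"].sum())
print(bot.sense())
E
```

```text
pics
scene [ 1.44134167 -0.7154164   0.81746185] [[ 0.64999921  0.41770011 -0.63484458]
 [ 0.7599313  -0.35983616  0.54131539]
 [-0.00233254 -0.83429284 -0.55131661]] [[470.26811147   0.         318.843152  ]
 [  0.         470.26811147 197.40158209]
 [  0.           0.           1.        ]]
top [ 3.97490028e-01 -3.20416150e-04  1.08835422e+00] [[ 0.00555764 -0.98206985  0.18843544]
 [-0.99997168 -0.00641415 -0.00393591]
 [ 0.00507399 -0.18840823 -0.98207769]] [[380.58407615   0.         318.24666557]
 [  0.         380.58407615 202.88265615]
 [  0.           0.           1.        ]]
pack_green 0.75 [226.8, 183.1] 267
pack_green 0.73 [228.5, 221.1] 178
pack_green 0.53 [191.3, 190.6] 215
pack_green 0.52 [221.0, 270.6] 217
pack_amber 0.51 [252.1, 229.0] 192
dock 0.95 [243.4, 228.2] 1087
dock 0.47 [256.3, 227.9] 229
dock 0.37 [393.0, 221.5] 72
chime 0.75 [402.8, 228.2] 2121
test_button_top 0.6 [389.2, 222.9] 58
whistle 0.32 [171.9, 269.1] 246
{'t': 0.7, 'qpos': array([-6.72644299e+01,  4.97794348e+00,  1.00783732e+01,  9.50996253e+01,
        5.48289173e-04,  9.00009882e+01]), 'qd': array([ 0.09656185, -0.00026047,  0.02513011,  0.02821515, -0.10664608,
        0.01978601]), 'effort': array([ 9.01752264e-04, -5.19965136e+01,  4.64784086e+01,  1.26335690e-03,
        4.32693514e-05,  2.43158939e-05]), 'tcp_pos': array([ 0.21256404, -0.50725883,  0.23129475]), 'tool_rot': array([[ 3.86462787e-01, -9.22305001e-01,  1.42517229e-05],
       [-9.22305001e-01, -3.86462787e-01, -9.24989939e-06],
       [ 1.40389890e-05, -9.56969345e-06, -1.00000000e+00]]), 'force': array([-0.27526385,  0.90691419, -0.2975237 ]), 'wrist_torque': array([ 0.06311425, -0.00721222,  0.00038299]), 'gripper_width': 0.9988729094929553}
```

View pics/scene0.png

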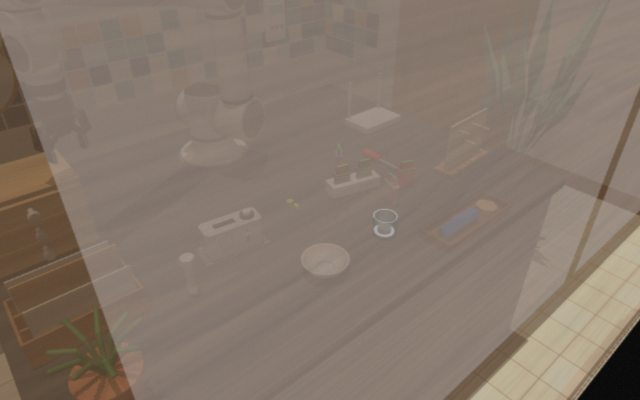

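View pics/top0.png

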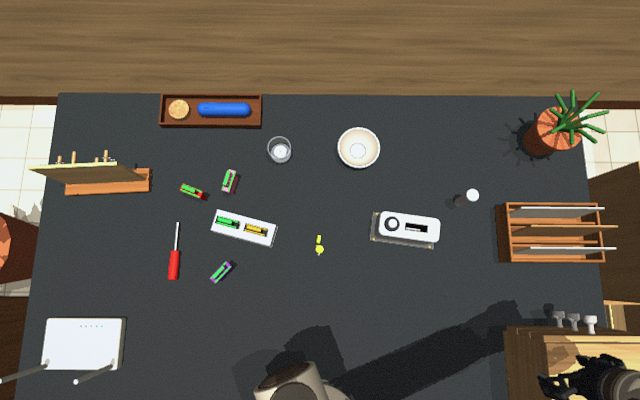

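The top view shows the dock at (244,228) with a green pack in its left bay (228,222) and a yellow/amber one in the right bay (256,229). Loose look-alikes are at (193,190) red, (229,182) pink and (221,271) purple. The chime is at (405,228), with its button on the left (392,224) and its slot on the right (416,228). The scene camera looks hazy, so the wrist camera will supply the second view.

```bash
cat > h.py <<'E'
import numpy as np, cv2
from plant import bot, capture, regions_of
def pose(c,tp=None,R=None):
    if "eye" in c: return np.array(c["eye"]),np.array(c["orientation"])
    T=np.array(c["T_tool_cam"]); return tp+R@T[:3,3], R@T[:3,:3]
def ray(c,px,e,O):
    K=np.array(c["mtx"]); d=O@np.linalg.solve(K,[px[0],px[1],1.]); return d
def onz(c,px,z,e,O):
    d=ray(c,px,e,O); return e+d*(z-e[2])/d[2]
def proj(c,P,e,O):
    p=np.array(c["mtx"])@(O.T@(np.array(P)-e)); return p[:2]/p[2]
def tri(obs):
    A=np.zeros((3,3)); b=np.zeros(3)
    for e,d in obs:
        d=d/np.linalg.norm(d); M=np.eye(3)-np.outer(d,d); A+=M; b+=M@e
    X=np.linalg.solve(A,b)
    return X,[np.linalg.norm((np.eye(3)-np.outer(d,d)/(d@d))@(X-e)) for e,d in obs]
def wrist(name):
    s=bot.sense(); c=capture("wrist"); cv2.imwrite(f"pics/{name}.png",c["image"][:,:,::-1])
    e,O=pose(c,np.array(s["tcp_pos"]),np.array(s["tool_rot"]))
    np.savez(f"{name}.npz",e=e,O=O,mtx=c["mtx"],image=c["image"]); return c,e,O
def down(yaw): # tool x axis at angle yaw in world
    a=np.radians(yaw); x=np.array([np.cos(a),np.sin(a),0]); z=np.array([0,0,-1.]); return np.column_stack([x,np.cross(z,x),z])
E
python3 - <<'E'
from h import *
c=capture("top"); e,O=pose(c)
np.savez("top0.npz",e=e,O=O,mtx=c["mtx"],image=c["image"])
for n,px,z in (("green",(228,222),.097),("amber",(256,229),.097),("dock",(244,228),.04),("slot",(416,228),.085),("btn",(392,224),.1),("chime",(405,227),.085),("red",(193,190),.05),("pink",(229,182),.05),("purple",(221,271),.05),("whistle",(319,245),.01),("dish",(358,147),.03),("tea",(279,150),.04),("torch",(473,195),.108)):
    print(n,onz(c,px,z,e,O).round(3))
im=c["image"][:,:,::-1]
cv2.imwrite("pics/crop_top.png",np.vstack([cv2.resize(im[170:290,160:290],None,fx=4.5,fy=4.5,interpolation=2)[:300*1+240],]))
cv2.imwrite("pics/crop_chime.png",cv2.resize(im[195:265,355:455],None,fx=7,fy=7,interpolation=2))
w=capture("wrist"); print(w["T_tool_cam"],w["mtx"])
E
```

```text
green [0.535 0.232 0.097]
amber [0.517 0.158 0.097]
dock [0.527 0.201 0.04 ]
slot [ 0.524 -0.264  0.085]
btn [ 0.532 -0.198  0.1  ]
chime [ 0.526 -0.235  0.085]
red [0.631 0.345 0.05 ]
pink [0.655 0.246 0.05 ]
purple [0.409 0.255 0.05 ]
whistle [ 0.483 -0.007  0.01 ]
dish [ 0.767 -0.12   0.03 ]
tea [0.753 0.109 0.04 ]
torch [ 0.609 -0.413  0.108]
[[ 9.99999787e-01 -1.91669467e-04 -6.23537002e-04  2.56511125e-04]
 [ 3.71968981e-04  9.52776564e-01  3.03671996e-01 -7.62415939e-02]
 [ 5.35886793e-04 -3.03672163e-01  9.52776432e-01 -1.42932569e-01]
 [ 0.00000000e+00  0.00000000e+00  0.00000000e+00  1.00000000e+00]] [[336.05339107   0.         318.23269967]
 [  0.         336.05339107 194.31263275]
 [  0.           0.           1.        ]]
```

View pics/crop_top.png

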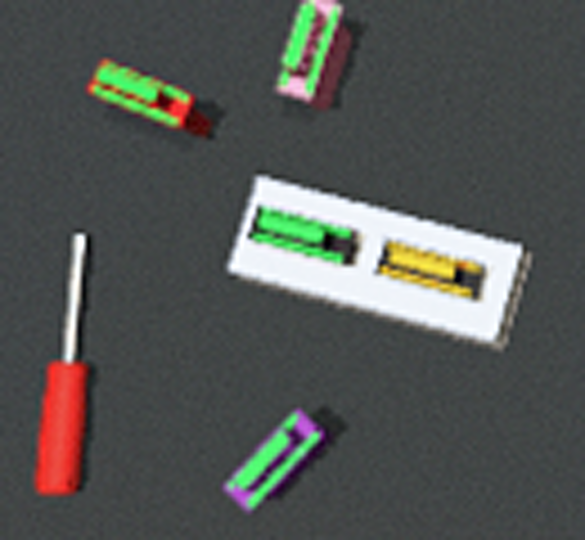

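View pics/crop_chime.png

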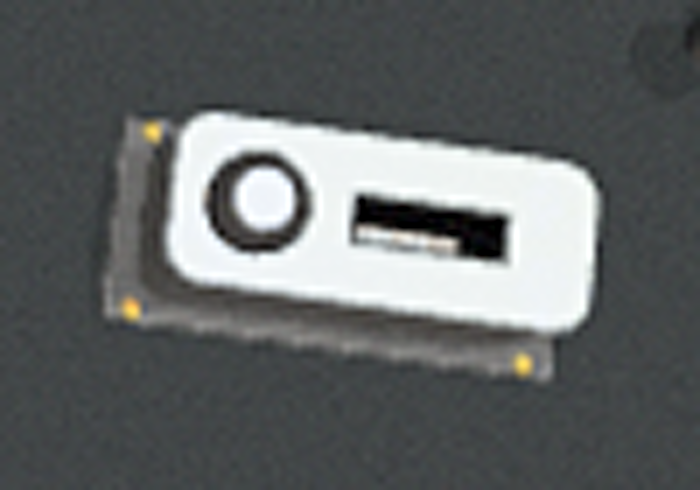

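Look-alikes:
- Red at (193,190), pink at (229,182) and purple at (221,271) stand loose outside the dock.
- Amber is at (256,229), in the dock's right bay.
- The close crop shows the only black-bodied pack with green strips in a dock bay at (228,222). That is my choice.

Next I take the wrist views, chime first because it is nearest, then the dock.

```bash
python3 - <<'E'
from h import *
def go(p,yaw):
    R=down(yaw); q=bot.inverse_kinematics(p,R); print("q",None if q is None else np.round(q,1)); bot.reach(p,R)
def offs(p,yaw,dx,dy):
    R=down(yaw); return np.array(p)+R[:,0]*dx+R[:,1]*dy
C=[.526,-.235,.21]
go(offs(C,-7,-.05,-.02),-7); wrist("c1")
bot.move_straight(offs(C,-7,.05,.02),.25); wrist("c2")
D=[.527,.200,.22]
go(offs(D,-13.6,.05,-.02),-13.6); wrist("d1")
bot.move_straight(offs(D,-13.6,-.05,.02),.25); c,e,O=wrist("d2")
for r in regions_of("pack_green",c): print(round(r["confidence"],2),r["position"],r["mask"].sum())
print(bot.sense()["t"])
E
python3 -c "
import cv2,numpy as np
for a,b in (('c1','c2'),('d1','d2')):
    cv2.imwrite('pics/'+a+'m.png',cv2.resize(np.hstack([cv2.imread(f'pics/{k}.png')[:,120:520] for k in (a,b)]),None,fx=1,fy=1))
"
```

```text
q [-23.6   0.8   3.4  92.6   0.   73.4]
q [ 19.7  14.2  19.3  95.1   0.  123.3]
0.97 [228.8, 125.3] 2243
0.95 [512.6, 62.5] 2642
5.4167
```

View pics/c1m.png

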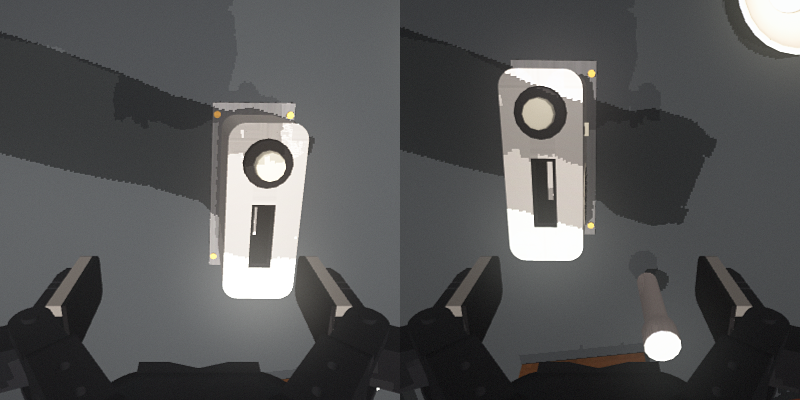

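View pics/d1m.png

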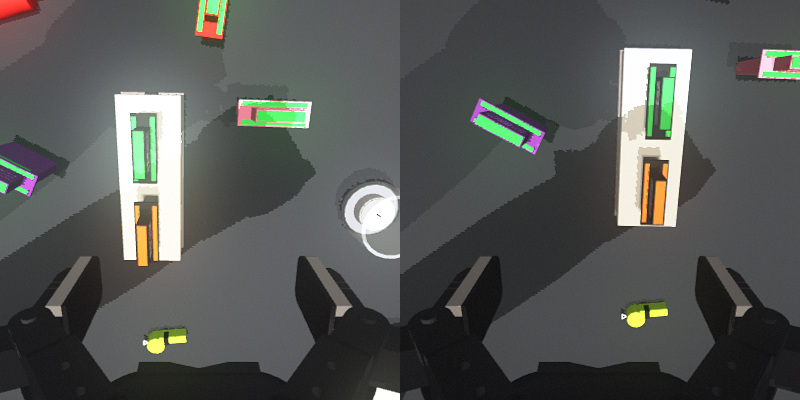

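c1 and c2 show the chime: the button at about (390,165) and (258,112) in full-image pixels, the slot at about (381,236) and (263,193). d1 and d2 show green in the upper bay, around (264,150) and (378,100), with amber below it. I crop both for sub-pixel corners.

```bash
python3 - <<'E'
import cv2,numpy as np
def crop(n,x,y,w,h,f,out):
    im=cv2.imread(f'pics/{n}.png')[y:y+h,x:x+w]; return cv2.resize(im,None,fx=f,fy=f,interpolation=cv2.INTER_CUBIC)
cv2.imwrite('pics/cc.png',np.hstack([crop('c1',340,120,90,150,4,0),crop('c2',218,75,90,150,4,0)]))
cv2.imwrite('pics/dd.png',np.hstack([crop('d1',225,85,85,105,5,0)[:520,:390],crop('d2',340,40,80,105,5,0)[:520]]))
E
```

```text
(no output)
```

View pics/cc.png

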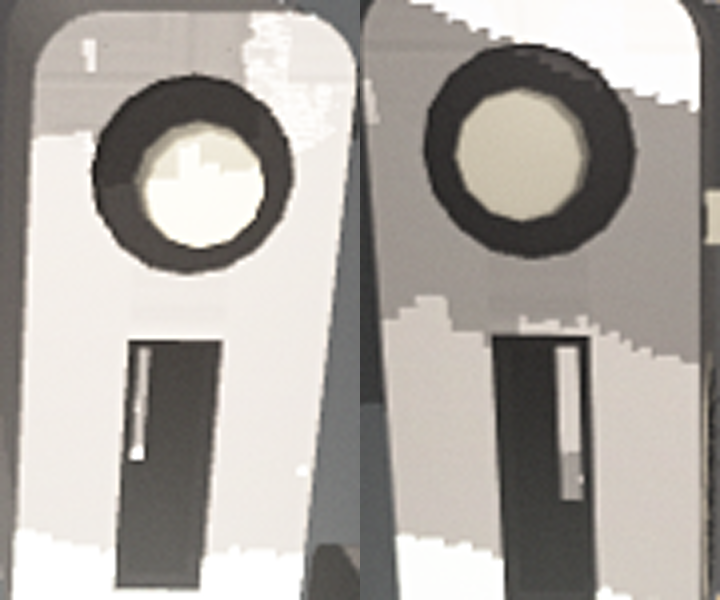

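View pics/dd.png

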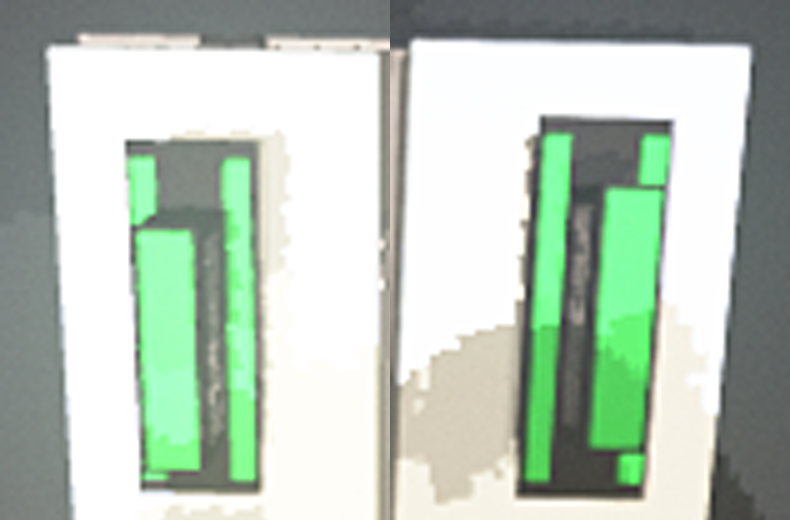

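```bash
cat > meas.py <<'E'
from h import *
def quad(mask):
    cs,_=cv2.findContours(mask.astype(np.uint8),cv2.RETR_EXTERNAL,cv2.CHAIN_APPROX_NONE)
    c=max(cs,key=cv2.contourArea); h=cv2.convexHull(c)
    q=cv2.approxPolyN(h,4,ensure_convex=True).reshape(-1,2).astype(float)
    ctr=q.mean(0); q=q[np.argsort(np.arctan2(q[:,1]-ctr[1],q[:,0]-ctr[0]))]
    return q  # TL,TR,BR,BL
def win(im,x,y,w,h,f=8):
    return cv2.resize(im[y:y+h,x:x+w],None,fx=f,fy=f,interpolation=cv2.INTER_LINEAR)
def tofull(q,x,y,f=8): return (q+.5)/f-.5+np.array([x,y])
E
python3 - <<'E'
from meas import *
def L(n):
    d=np.load(n+".npz"); return dict(image=d["image"],mtx=d["mtx"]),d["e"],d["O"]
def report(nm,a,b,qa,qb):
    (ca,ea,Oa),(cb,eb,Ob)=a,b; P=[]
    for u,v in zip(qa,qb):
        X,r=tri([(ea,ray(ca,u,ea,Oa)),(eb,ray(cb,v,eb,Ob))]); P.append(X); print(nm,np.round(u,1),np.round(v,1),X.round(4),"res mm",np.round(1000*np.array(r),1))
    P=np.array(P)
    if len(P)==4:
        print("  ctr",P.mean(0).round(4),"sizes",[round(1000*np.linalg.norm(P[i]-P[(i+1)%4]),1) for i in range(4)])
        d=(P[0]+P[1]-P[2]-P[3]); print("  yaw(y-axis dir -90)",np.degrees(np.arctan2(d[1],d[0]))-90)
    return P
c1,c2,d1,d2=map(L,("c1","c2","d1","d2"))
def slot(V,x,y,w,h):
    im=win(V[0]["image"],x,y,w,h); g=im.max(2); return tofull(quad(g<120),x,y)
qa=slot(c1,363,198,38,75); qb=slot(c2,243,153,40,78)
report("slot",c1,c2,qa,qb)
def circ(V,x,y,w,h,t=150):
    im=win(V[0]["image"],x,y,w,h); g=im.min(2)
    cs,_=cv2.findContours((g>t).astype(np.uint8),cv2.RETR_EXTERNAL,cv2.CHAIN_APPROX_NONE); c=max(cs,key=cv2.contourArea)
    e=cv2.fitEllipse(cv2.convexHull(c)); print(e); return tofull(np.array([e[0]]),x,y)
report("btn",c1,c2,circ(c1,369,146,39,39),circ(c2,238,92,30,42))
def green(V,x,y,w,h):
    im=win(V[0]["image"],x,y,w,h).astype(int); m=(im[...,1]-im[...,0]>50)
    return tofull(quad(m),x,y)
def cap(V,x,y,w,h):
    im=win(V[0]["image"],x,y,w,h).astype(int); m=(im[...,0]<140)
    return tofull(quad(m),x,y)
G=report("griptop",d1,d2,green(d1,247,127,20,56),green(d2,378,75,20,58))
G=report("cap",d1,d2,cap(d1,245,108,36,78),cap(d2,362,58,36,84))
E
```

```text
slot [371.8 204.6] [250.1 157.7] [ 0.5199 -0.2321  0.0865] res mm [0.2 0.2]
slot [394.8 204.8] [274.8 158.6] [ 0.5394 -0.2354  0.085 ] res mm [0.1 0.1]
slot [389.3 266.2] [276.6 226.3] [ 0.5312 -0.294   0.0842] res mm [0.2 0.2]
slot [368.1 266.1] [253.9 226.1] [ 0.5122 -0.291   0.0851] res mm [0.3 0.3]
  ctr [ 0.5257 -0.2631  0.0852] sizes [np.float64(19.8), np.float64(59.2), np.float64(19.3), np.float64(59.5)]
  yaw(y-axis dir -90) -7.696931129708872
((174.8414764404297, 166.76536560058594), (233.9358673095703, 245.76824951171875), 43.05480194091797)
((157.53353881835938, 174.53184509277344), (235.5089874267578, 251.2193145751953), 155.85125732421875)
btn [390.4 166.4] [257.3 113.4] [ 0.5346 -0.1977  0.1008] res mm [0. 0.]
griptop [251.3 130.4] [381.9  76.8] [0.5392 0.2628 0.0976] res mm [0. 0.]
griptop [263.3 130.4] [394.6  77.2] [0.5483 0.2604 0.0975] res mm [0.1 0.1]
griptop [264.8 178.3] [390.2 135.9] [0.5378 0.2198 0.0942] res mm [2.5 2.5]
griptop [252.7 181.8] [379.2 128.4] [0.5295 0.2254 0.104 ] res mm [1.3 1.3]
  ctr [0.5387 0.2421 0.0984] sizes [np.float64(9.4), np.float64(42.0), np.float64(14.0), np.float64(39.1)]
  yaw(y-axis dir -90) -14.477110468745352
cap [249.7 112.8] [368.1  62.8] [0.5356 0.2755 0.0675] res mm [0.3 0.3]
cap [275.4 112.8] [395.9  63.7] [0.5573 0.2699 0.0691] res mm [0.2 0.2]
cap [277.3 182.9] [390.3 139.3] [0.542  0.21   0.0697] res mm [0.1 0.1]
cap [252.8 182.2] [363.7 138.8] [0.5199 0.2153 0.0667] res mm [0. 0.]
  ctr [0.5387 0.2427 0.0682] sizes [np.float64(22.5), np.float64(61.8), np.float64(23.0), np.float64(62.2)]
  yaw(y-axis dir -90) -14.45745783099703
```

All the measurements agree with the given sizes:
- **Slot mouth:** centre (0.526, -0.263, 0.085), 19.6 × 59.4 mm, yaw -7.7°.
- **Button:** lies 66 mm from the slot along the chime's y, top at z 0.101.
- **Green pack:** cap is 22.5 × 62 mm at (0.5387, 0.2427), yaw -14.5°, grip top at z 0.0975.

Now I grasp the pack.

```bash
python3 - <<'E'
from h import *
R=down(-14.46); P=np.array([.5387,.2427,0])
bot.reach(P+[0,0,.15],R); c,e,O=wrist("g0")
bot.move_straight(P+[0,0,.0755],.08); s=bot.sense(); print(s["tcp_pos"].round(4),s["force"].round(2))
bot.gripper_to(0.0,40); s=bot.sense(); print(s["gripper_width"],s["force"].round(2),s["t"])
wrist("g1")
bot.move_straight(P+[0,0,.125],.06); wrist("g2"); s=bot.sense(); print(s["gripper_width"],s["force"].round(2),s["t"])
E
python3 -c "
import cv2,numpy as np
cv2.imwrite('pics/gm.png',np.hstack([cv2.imread(f'pics/{k}.png')[:,120:520] for k in ('g1','g2')]))"
```

```text
[0.539  0.2429 0.0761] [ 0.09  0.1  -0.11]
0.10661820451036631 [-0.28  0.26  1.51] 7.7333
0.10475004379170204 [-0.38  0.33 -0.92] 8.8083
```

View pics/gm.png

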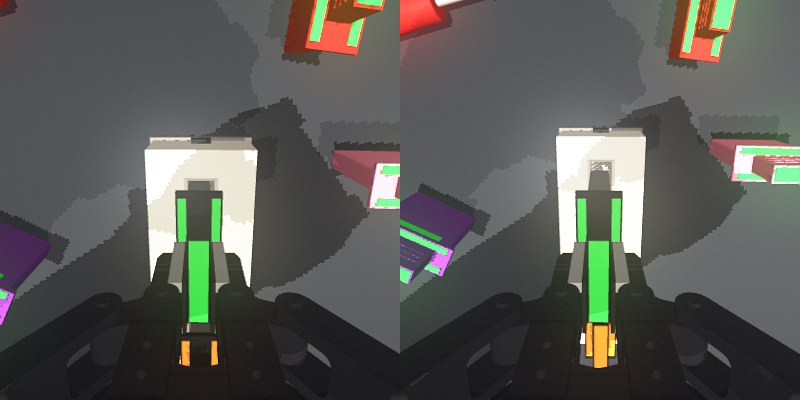

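g1 and g2 show the green pack pinched and lifted clear of the bay, with amber still in its bay. The cap's far edge is at about row 192 and the grip-top edge at about row 241. I use these to measure how the pack sits in the hand.

```bash
cat > inhand.py <<'E'
from meas import *
import sys
def inhand(name,T):
    im=np.load(name+".npz")["image"].astype(int); K=np.load(name+".npz")["mtx"]
    # green strips: far edge rows/cols
    g=(im[...,1]-im[...,0]>60)&(im[...,1]-im[...,2]>60)
    dark=im.max(2)
    n,l,st,ce=cv2.connectedComponentsWithStats(g[185:335,285:355].astype(np.uint8))
    for i in range(1,n):
        if st[i,4]>60: print("green comp", st[i,:2]+[285,185], st[i,2:4], ce[i].round(1)+[285,185])
    up=cv2.resize(im[180:250,285:355].astype(np.uint8),None,fx=8,fy=8,interpolation=cv2.INTER_LINEAR)
    cv2.imwrite(f"pics/{name}_z.png",up[:,:,::-1])
    return K
def P(pt,T,K):
    p=np.linalg.inv(T)@np.append(pt,1); p=K@p[:3]; return (p[:2]/p[2]).round(1)
E
python3 - <<'E'
from inhand import *
T=np.array(capture("wrist")["T_tool_cam"])
K=inhand("g2",T)
# predicted for pack centred: cap top z = +h below.. tool z fwd: cap top at +0.0045 ; grip top at -0.0215
for dz in (0.002,.004,.006):
    print(dz,"cap far corners",P([-.011,-.031,dz],T,K),P([.011,-.031,dz],T,K),"grip far",P([-.005,-.02,dz-.026],T,K),P([.005,-.02,dz-.026],T,K),"near",P([-.005,.02,dz-.026],T,K),P([.005,.02,dz-.026],T,K))
E
```

```text
green comp [297 199] [10 43] [301.3 219.7]
green comp [331 199] [10 43] [335.4 220. ]
green comp [308 241] [21 82] [318.3 280.5]
0.002 cap far corners [296.5 193.3] [345.1 193.3] grip far [308.3 240.5] [334.1 240.4] near [309.2 326.3] [332.8 326.3]
0.004 cap far corners [296.7 192. ] [344.8 192. ] grip far [308.5 238.2] [333.9 238.2] near [309.3 323.2] [332.6 323.1]
0.006 cap far corners [297.  190.7] [344.4 190.7] grip far [308.6 236.1] [333.6 236.1] near [309.5 320.1] [332.4 320.1]
```

View pics/g2_z.png

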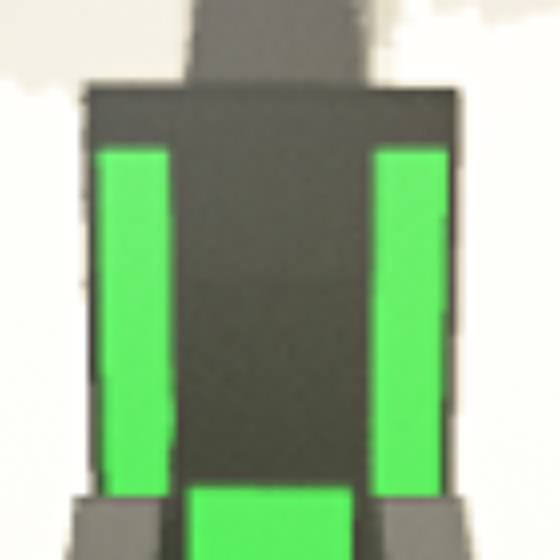

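The pack sits about central in the hand (within about 1 mm) and TCP height ≈ pack origin + 70 mm. I carry it to just above the slot and look again.

```bash
python3 - <<'E'
from h import *
s=bot.sense(); p=s["tcp_pos"].copy(); p[2]=.215; bot.move_straight(p,.12)
R=down(-7.7); S=np.array([.5257,-.2631,0])+R[:,0]*.0005
bot.reach(S+[0,0,.215],R)
bot.move_straight(S+[0,0,.17],.08); wrist("s1"); t=capture("top"); cv2.imwrite("pics/s1t.png",t["image"][:,:,::-1])
s=bot.sense(); print(s["tcp_pos"].round(4),s["gripper_width"],s["force"].round(2),s["t"])
im=cv2.imread("pics/s1.png"); cv2.imwrite("pics/s1z.png",np.hstack([cv2.resize(im[90:350,220:420],None,fx=2,fy=2),cv2.resize(im[150:280,285:355],None,fx=4,fy=4,interpolation=2)]))
E
```

```text
[ 0.5265 -0.2633  0.1708] 0.1086029411454261 [-0.05 -0.69 -0.27] 12.4083
```

View pics/s1z.png

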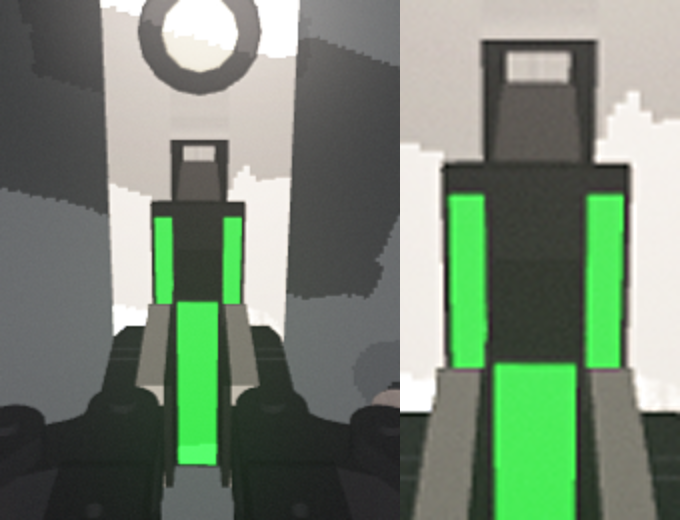

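View pics/s1t.png

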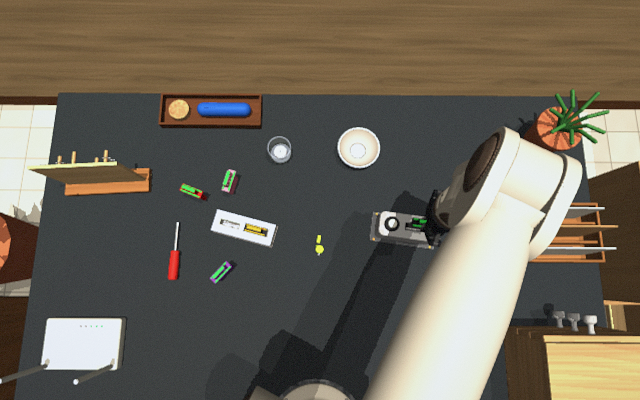

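s1 shows the pack centred left-right over the slot (about 0.3 mm off) and parallel to it. The top view shows the empty left bay with amber still in the right one. I check the fore-aft fit numerically.

```bash
python3 - <<'E'
from h import *
d=np.load("s1.npz"); c=dict(mtx=d["mtx"]); e,O=d["e"],d["O"]
def pt(z,x,y): R=down(-7.7); return np.array([.5265,-.2633,0])+R[:,0]*x+R[:,1]*y+[0,0,z]
z0=.1708-.070
for n,P,m in (("slot far",pt(.085,0,-.030),(285+540/4,150+42/4)),("slab bottom far",pt(z0,0,-.026),(285+538.5/4-100,150+83/4)),("cap far",pt(z0+.065,0,-.031),(0,150+163/4))):
    print(n,"pred",proj(c,P,e,O).round(1),"obs row",m[1], "row/mm",round((proj(c,P+pt(0,0,.001)-pt(0,0,0),e,O)-proj(c,P,e,O))[1],2))
E
```

```text
slot far pred [320.3 158.7] obs row 160.5 row/mm 1.43
slab bottom far pred [320.4 169.7] obs row 170.75 row/mm 1.5
cap far pred [321.4 192.2] obs row 190.75 row/mm 2.07
```

Slot and pack agree to about 0.5 mm. I apply that small correction and descend in steps while watching the force.

```bash
python3 - <<'E'
from h import *
R=down(-7.7); S=np.array([.5257,-.2631,0])+R[:,0]*.0007+R[:,1]*.0004
f0=bot.sense()["force"]
for z in [.16,.154,.150,.145,.14,.13,.12,.11,.104,.099,.096,.0945]:
    bot.move_straight(S+[0,0,z],.03); s=bot.sense(); f=s["force"]-f0
    print(z,s["tcp_pos"].round(4),f.round(2),round(s["gripper_width"],4),round(s["t"],2))
    if np.linalg.norm(f)>10: print("STOP"); break
wrist("i1")
im=cv2.imread("pics/i1.png"); cv2.imwrite("pics/i1z.png",np.hstack([cv2.resize(im[90:350,220:420],None,fx=2,fy=2),cv2.resize(im[150:280,285:355],None,fx=4,fy=4,interpolation=2)]))
E
```

```text
0.16 [ 0.5262 -0.2636  0.1598] [ 0.34  0.42 -1.31] 0.1042 12.89
0.154 [ 0.5262 -0.2635  0.1537] [-0.25  0.26 -1.04] 0.1039 13.24
0.15 [ 0.5263 -0.2635  0.1498] [ 0.01  0.98 -0.98] 0.1092 13.53
0.145 [ 0.5262 -0.2635  0.1447] [ 1.01  0.76 -0.54] 0.1052 13.84
0.14 [ 0.5262 -0.2635  0.1397] [ 0.02  0.99 -0.53] 0.1062 14.16
0.13 [ 0.5262 -0.2635  0.1298] [-0.26  0.72 -1.1 ] 0.1058 14.64
0.12 [ 0.5262 -0.2635  0.1198] [-0.37  0.37 -0.81] 0.105 15.12
0.11 [ 0.5262 -0.2635  0.1098] [ 0.13  0.98 -0.99] 0.1063 15.61
0.104 [ 0.5262 -0.2635  0.1037] [ 0.48  1.12 -1.03] 0.1099 15.96
0.099 [ 0.5262 -0.2635  0.0987] [-0.42  0.3  -1.53] 0.1089 16.27
0.096 [ 0.5262 -0.2635  0.0957] [-0.35  0.85 -0.79] 0.1055 16.52
0.0945 [ 0.5263 -0.2635  0.0944] [ 1.11  1.01 -1.06] 0.1024 16.77
```

View pics/i1z.png

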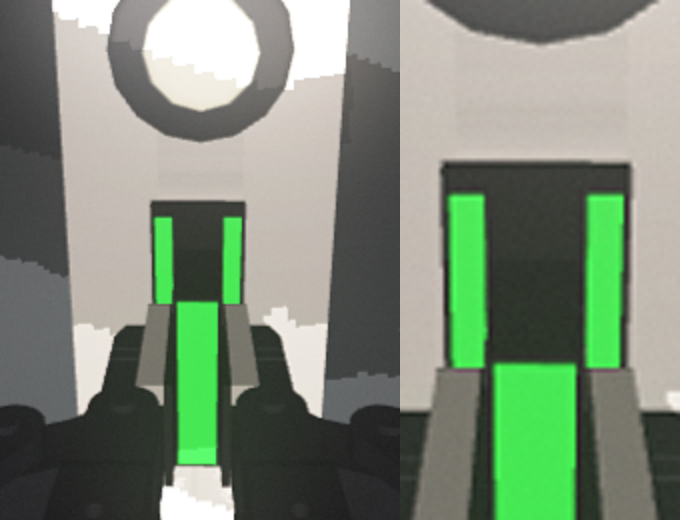

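The pack is nearly home with no side load. Now small steps down until the cap takes the load.

```bash
python3 - <<'E'
from h import *
R=down(-7.7); S=np.array([.5257,-.2631,0])+R[:,0]*.0007+R[:,1]*.0004
f0=np.array([0,0,-1.0]); z=.0945
for i in range(16):
    z-=.0005; bot.move_straight(S+[0,0,z],.02); fs=[]
    for k in range(3): bot.sleep(.03); fs.append(bot.sense()["force"][2])
    s=bot.sense(); f=np.mean(fs)+1.2
    print(round(z,4),s["tcp_pos"][2].round(4),round(f,2),round(s["t"],2))
    if f>6: break
wrist("i2")
im=cv2.imread("pics/i2.png"); cv2.imwrite("pics/i2z.png",np.hstack([cv2.resize(im[90:350,220:420],None,fx=2,fy=2),cv2.resize(im[150:280,285:355],None,fx=4,fy=4,interpolation=2)]))
E
```

```text
0.094 0.094 -0.2 17.18
0.0935 0.0935 0.05 17.52
0.093 0.093 0.2 17.88
0.0925 0.0926 1.7 18.23
0.092 0.0925 6.96 18.57
```

View pics/i2z.png

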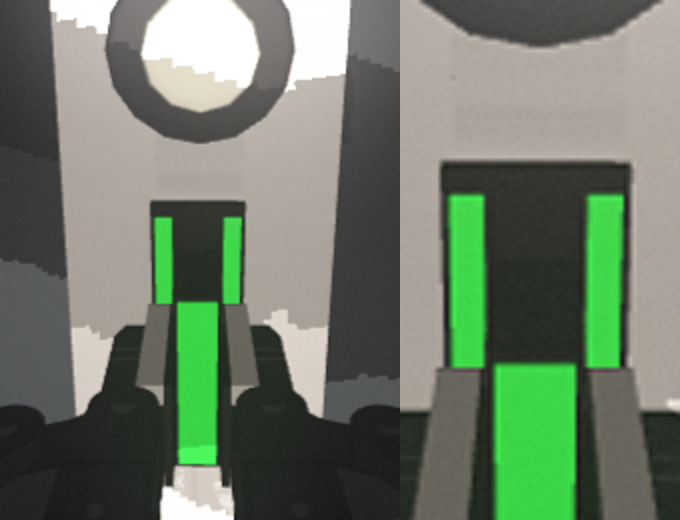

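Contact came at TCP 0.0926 (0.093 expected for the cap on the housing) and the load then rose to 7 N, so the cap is seated. I unload, release and back off.

```bash
python3 - <<'E'
from h import *
R=down(-7.7); S=np.array([.5257,-.2631,0])+R[:,0]*.0007+R[:,1]*.0004
bot.move_straight(S+[0,0,.0925],.02)
bot.gripper_to(1.0); s=bot.sense(); print(s["gripper_width"],s["force"].round(2))
bot.move_straight(S+[0,0,.20],.12)
B=S+R[:,1]*(-.066)
bot.move_straight(B+R[:,1]*.03+[0,0,.21],.15)
c,e,O=wrist("b1"); t=capture("top"); cv2.imwrite("pics/b1t.png",cv2.resize(t["image"][180:280,340:470,::-1],None,fx=5,fy=5,interpolation=2))
bot.gripper_to(0.0,40)
print(B,bot.sense()["t"],bot.sense()["tcp_pos"])
print("btn predicted px",proj(c,B+[0,0,.102],e,O), "slot",proj(c,S+[0,0,.088],e,O))
for r in regions_of("test_button_top",c)[:2]: print(r["confidence"],r["position"],r["mask"].sum())
E
```

```text
1.0028364802656125 [-0.2  -0.45 -0.44]
[ 0.53518318 -0.19818529  0.        ] 21.9083 [ 0.5311805  -0.22789184  0.21002454]
btn predicted px [319.91357188 153.06835343] slot [319.64322901 226.60938808]
0.73 [320.7, 151.1] 836
```

View pics/b1.png

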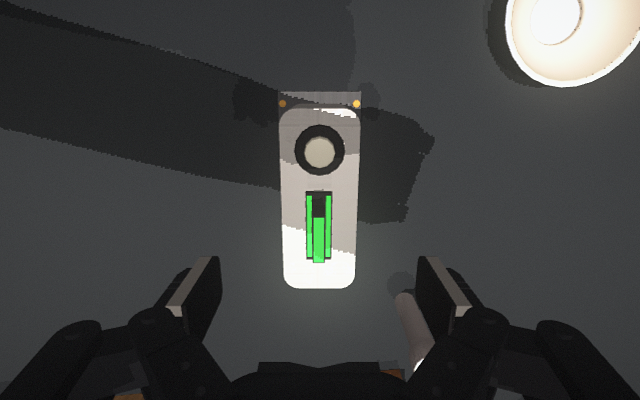

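View pics/b1t.png

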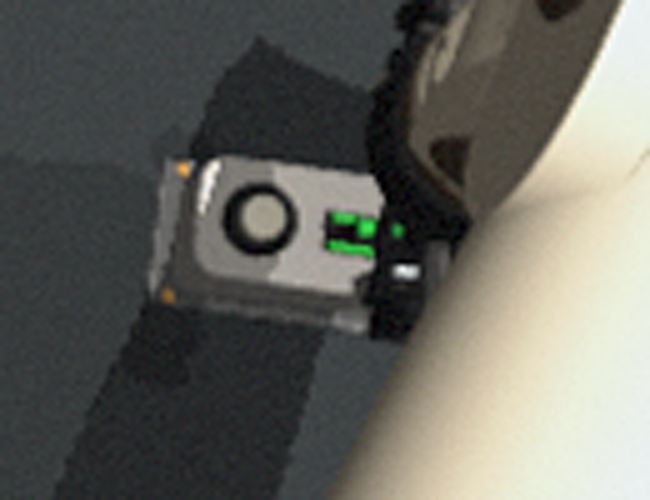

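b1 shows the pack seated squarely with its cap flat at (319,227), and the button at (320,152), within 1–2 px of prediction. Now I press the button with the closed fingers.

```bash
python3 - <<'E'
from h import *
B=np.array([.5352,-.1982,0])
bot.move_straight(B+[0,0,.125],.15); bot.move_straight(B+[0,0,.106],.05); bot.sleep(.1)
f0=np.mean([ (bot.sleep(.03),bot.sense()["force"][2])[1] for _ in range(4)])
z=.104
for i in range(24):
    z-=.0007; bot.move_straight(B+[0,0,z],.02); fs=[]
    for k in range(2): bot.sleep(.03); fs.append(bot.sense()["force"][2])
    f=np.mean(fs)-f0; s=bot.sense(); print(round(z,4),s["tcp_pos"][2].round(4),round(f,2),round(s["t"],2))
    if f>13: break
bot.sleep(.3)
bot.move_straight(B+[0,0,.13],.06); bot.sleep(.1); print(bot.sense()["force"].round(2))
E
```

```text
0.1033 0.1032 0.65 23.82
0.1026 0.1026 -0.56 24.14
0.1019 0.1021 0.81 24.46
0.1012 0.1013 2.36 24.77
0.1005 0.1006 1.26 25.09
0.0998 0.0999 2.58 25.41
0.0991 0.0992 3.7 25.73
0.0984 0.0985 4.38 26.04
0.0977 0.0978 4.63 26.36
0.097 0.0971 5.03 26.68
0.0963 0.097 9.12 26.99
0.0956 0.0969 13.14 27.31
[ 0.24 -0.16 -0.13]
```

The button followed its spring curve from z≈0.102 and reached a hard stop at 0.097, which is 5 mm of travel. I back away and check everything.

```bash
python3 - <<'E'
from h import *
R=down(-7.7); C=np.array([.531,-.235,.22])
bot.move_straight(C+R[:,0]*(-.05),.2); bot.gripper_to(1.0); wrist("f1")
bot.move_straight(C+R[:,0]*.05,.2); wrist("f2")
bot.goto_joints([-67.265,4.979,10.078,95.1,0,90])
t=capture("top"); cv2.imwrite("pics/f_top.png",t["image"][:,:,::-1])
a=np.load("top0.npz")["image"].astype(int); d=np.abs(a-t["image"]).max(2)>60
n,l,st,ce=cv2.connectedComponentsWithStats(d.astype(np.uint8))
print([(ce[i].round(),st[i,4]) for i in range(1,n) if st[i,4]>8]); print(bot.sense()["t"])
cv2.imwrite("pics/fm.png",np.hstack([cv2.imread(f'pics/{k}.png')[:,120:520] for k in ('f1','f2')]))
E
cat > fin.py <<'E'
from meas import *
def L(n):
    d=np.load(n+".npz"); return dict(image=d["image"],mtx=d["mtx"]),d["e"],d["O"]
for n in ("f1","f2"):
    c,e,O=L(n); print(n,proj(c,[.5262,-.2635,.088],e,O).round(),proj(c,[.5352,-.1982,.102],e,O).round())
E
python3 fin.py
```

```text
[(array([227., 222.]), np.int32(196)), (array([417., 228.]), np.int32(156))]
32.375
f1 [376. 214.] [383. 141.]
f2 [262. 214.] [255. 141.]
```

View pics/fm.png

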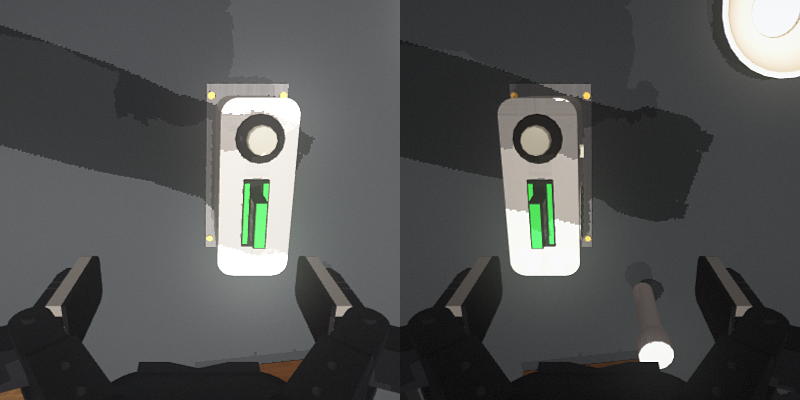

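View pics/f_top.png

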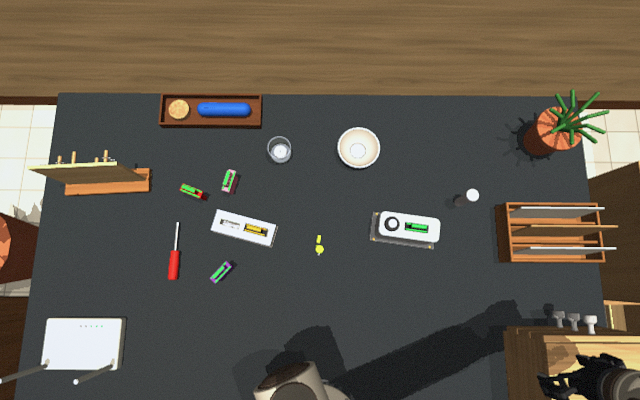

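The before/after difference shows only two changes: the emptied bay (227,222) and the filled slot (417,228). As a last check I triangulate the cap and button heights.

```bash
cat >> fin.py <<'E'
a,b=L("f1"),L("f2")
def cap(V,x,y,w,h):
    im=win(V[0]["image"],x,y,w,h).astype(int); return tofull(quad(im[...,0]<130),x,y)
qa=cap(a,354,170,44,86); qb=cap(b,240,170,44,86)
P=np.array([tri([(a[1],ray(a[0],u,a[1],a[2])),(b[1],ray(b[0],v,b[1],b[2]))])[0] for u,v in zip(qa,qb)]); print(P.round(4))
def circ(V,x,y,w,h,t=140):
    g=win(V[0]["image"],x,y,w,h).min(2)
    cs,_=cv2.findContours((g>t).astype(np.uint8),cv2.RETR_EXTERNAL,cv2.CHAIN_APPROX_NONE)
    return tofull(np.array([cv2.fitEllipse(cv2.convexHull(max(cs,key=cv2.contourArea)))[0]]),x,y)[0]
u,v=circ(a,365,122,36,36),circ(b,238,122,34,36); print(u,v,tri([(a[1],ray(a[0],u,a[1],a[2])),(b[1],ray(b[0],v,b[1],b[2]))]))
E
python3 fin.py
```

```text
f1 [376. 214.] [383. 141.]
f2 [262. 214.] [255. 141.]
[[ 0.5181 -0.23    0.0889]
 [ 0.5409 -0.2335  0.0847]
 [ 0.5314 -0.2978  0.0864]
 [ 0.5099 -0.2949  0.0864]]
[382.0117321  140.05234146] [254.50589371 140.60871124] (array([ 0.53452704, -0.19768965,  0.10049343]), [np.float64(0.00012740261498148895), np.float64(0.00012740261498161447)])
```

```bash
python3 -c "
from plant import bot
print(bot.sign_off())"
```

```text
the job is handed in; nothing more can be done
None
```

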